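# Check a tapestry frame for square with a slide rule

### The arm

A 7-joint arm with a two-finger parallel gripper is mounted at the origin on a cart in front of the work surface, level with it; the furniture and walls round the work are solid. World frame = base frame: x ahead of the robot, y to its left, z up, the work surface at z = 0. Lengths are in m, angles in rad, forces in N, time in s.
With the tool pointing down it reaches from about 0.375 to 0.925 m from the base axis. Payload 3.1 kg.
Tool frame: the origin (TCP) lies between the finger pads; the fingertips stand 19 mm ahead of it and the grasp point (between the pads) is the TCP; z points along the fingers, y is the line along which they close (so a half turn about z gives the same grasp; the last joint's range is limited). The gripper opens to 85 mm and grips with 20 to 120 N. Pads are 22 mm wide; open, the fingers measure 114 mm over their backs; the gripper's body (76 mm by 85 mm) begins 54 mm behind the grasp point. The pads swing forward as they close: fully open they stand 13 mm farther back than shut.
Start: joints at [-1.375, 0.383, 0.044, 1.598, -0.018, 1.161, -0.05], TCP at [0.188, 0.622, 0.25] pointing down, gripper open.
Joint ranges: [-2.61, 2.61], [-0.41, 2.15], [-1.48, 1.57], [0, 2.5], [-1.57, 4.71], [0.05, 1.97], [-2.85, 2.85]. Speed limits (rad/s): [2.79, 2.79, 3.14, 3.14, 3.14, 3.14, 3.14].

### API

Orientations are given as a unit quaternion [x, y, z, w].
In Python, from bench import move_ptp, movel, move_j, move_gripper, pause, inverse_kinematics, read_camera, camera_params, MotionError, sign_off, look_for, tip_of, read_time_s, read_qpos, read_joint_vel, read_effort, read_eef_pos, read_tcp_rot, read_ft_force, read_ft_torque, read_finger_gap, read_grasp_force gives the robot as it stands. Calls block until the motion is done:
- move_ptp(position, orientation): joint-space move of the TCP to a pose.
- movel(position, orientation=None, speed=0.15): straight line of the TCP; orientation=None keeps the orientation; speed is the mean speed in m/s.
- move_j(angles): joint-space move.
- move_gripper(opening, effort=None): finger opening in m; effort is the grip in N (None keeps the last); returns when the fingers have stopped.
- pause(seconds).
- inverse_kinematics(position, orientation): joint angles nearest the present ones, or None.
- read_camera(name): name is "scene" or "side" or "wrist"; returns the picture (480x640x3 uint8, red, green, blue); there is no depth.
- camera_params(name): a dict with "K" (3x3 intrinsics, pixels), "camera_from_world" (4x4, takes a point from world to camera coordinates). Camera axes: x right, y down, z forward; pixel columns grow to the right and rows downward; lengths in m; the calibration is good to about 2 mm. A picture is of the moment at which its call begins: read the wrist's pose just before it. camera_params takes no time and is no camera call; for the wrist camera it gives the pose at the moment of the call.
A pose or a line that the arm cannot do raises MotionError and nothing moves.
- sign_off(): hands the job in; it is judged then, once.
Trained networks look in the newest picture that a camera, given by its name, has taken for a name from the list of things; names that differ only in an ending like _2 or _b are one class to them, and where a whole thing is asked for, a point or a joint stands for the part that bears it (a point fixed in the world has none). Each returns a list of dicts, best first, with "confidence" (0 to 1); they miss things now and then, are a little off and sometimes report something else, mostly with a low value. They report only what shows in the picture. A call takes as long as a camera call.
- look_for(camera, name): "at" ([column, row] in pixels, amid what is visible of it).
- tip_of(camera, name): "at" ([column, row] in pixels: a listed point, or the origin of a listed thing).
Readings, each from a call of its own:
- read_time_s(): time.
- read_qpos(): joint angles.
- read_joint_vel(): joint speeds.
- read_effort(): joint torques, N m.
- read_eef_pos(): TCP position.
- read_tcp_rot(): TCP orientation.
- read_ft_force(): force on the tool from outside, world axes, zero at the start.
- read_ft_torque(): the same for the moment, N m.
- read_finger_gap(): finger opening in m.
- read_grasp_force(): force on a finger pad.
Only numpy, scipy, OpenCV 4.12 (cv2) and the standard library are available. Lean on these libraries where they do the work, as an engineer would, in place of code of your own. Each camera call takes 0.05 s, during which the arm holds its last target. There are 200 camera calls.

### The job

Check the wooden peg frame for square with the slide rule: first measure the diagonal from the near-left peg to the far-right peg, then the one from the near-right peg to the far-left peg, each time dropping the rule's eye fully down over the near peg and drawing the slide out until its jaw presses lightly on the far peg for a moment, never hard. Finish with the rule let go, lying hooked in the same way on whichever diagonal reads longer, jaw still against the far peg (either one will do if they agree within 3 mm), and leave the clasp, the spool and the eraser where they are.

Things in the scene. Friction and masses are not known exactly. Their poses are not given: they have to be found in the camera images.
- frame: square wooden tapestry frame, fixed flat on the table: rails 18 mm wide, 12 mm high, a domed dowel peg 8 mm thick at each corner. Origin: on the table, middle of the true square; x away from the robot (within 0.3 rad), y left. Far pegs at x +80, y +80 and -80 mm, plus a sideways rack of up to 14 mm either way, not known beforehand, that makes one diagonal longer. Light pressure does not change it
- near_peg_left (a point): top of the near-left peg, on its axis, 30 mm above the table; at x -80, y +80 mm in the frame's axes, whatever the rack
- near_peg_right (a point): top of the near-right peg, on its axis, 30 mm above the table; at x -80, y -80 mm in the frame's axes, whatever the rack
- rule: slide rule lying loose and flat, about 160 g, 190 to 200 mm long as found: wooden beam 24 mm wide, 10 mm high, with a flat brass eye (26 mm square, 6 mm thick, 14 mm hole) at one end. Origin: centre of the hole at the underside; x points along the beam to the jaw, z up. Hooked on the frame it lies on the rails, underside 12 mm above the table
- eye (a point): centre of the eye's hole at the underside (the rule's origin). Hole 14 mm, peg 8 mm: 3 mm of play all round. Pushing or pulling the knob along the rule takes the whole rule along until the eye stops on its peg; only then does the slide move
- knob (a point): on the black knob fixed to the slide, by which the rule can be carried: 24 mm along the rule, 16 mm wide, from 8.5 to 38.5 mm above the rule's underside, this point 30 mm above it and 95 mm plus the slide's reading from the eye
- jaw (a point): middle of the jaw's flat outer face, which presses on the far peg's inner side: 34 mm wide, from 1 to 17 mm above the rule's underside, this point 9 mm above it and 190 mm plus the slide's reading from the eye. x points outwards along the rule
- rule_slide (a joint): reading of the slide in m: 0 pushed in, 0.055 fully out; about 0.029 on a true square, up to 10 mm more or less when racked. Friction of about 2 N keeps it where it is left. Push it in below 0.015 before lowering the rule on a diagonal of unknown length
- clasp: small pale clasp, 22x36x8 mm, lying inside the frame, lower than the rails; origin at the centre of its underside
- spool: wooden thread spool, 26 mm across, 29 mm high, standing on the table; origin at the centre of its underside
- eraser: used white eraser 24x58x14 mm on the table; origin at the centre of its underside

How it is judged:
On the way, in this order (a step that is already met when the one before it is completed fails the run):
1. the rule's eye is down over the near-left peg and its jaw presses on the far-right peg with more than 1 N for 0.2 s (horizontal distance between eye and peg_nl below 0.006 m and height (world z) of eye below 0.018 m and y of peg_fr in the frame of rule between -0.017 and 0.017 m and height (world z) of jaw below 0.03 m and contact force between rule_slide and peg_fr above 1 N), for 0.2 s.
2. the rule's eye is down over the near-right peg and its jaw presses on the far-left peg with more than 1 N for 0.2 s (horizontal distance between eye and peg_nr below 0.006 m and height (world z) of eye below 0.018 m and y of peg_fl in the frame of rule between -0.017 and 0.017 m and height (world z) of jaw below 0.03 m and contact force between rule_slide and peg_fl above 1 N), for 0.2 s.
At the end, for the whole second after the job is handed in: the rule lies at rest with its eye down over a near peg (eye's underside below 18 mm) and its jaw within 4 mm of the far peg diagonally opposite, on the longer diagonal: the slide reads at least 27.3 mm (a true square reads 29.3; so either diagonal serves when they agree within 3 mm) (((horizontal distance between eye and peg_nl below 0.006 m and height (world z) of eye below 0.018 m and y of peg_fr in the frame of rule between -0.017 and 0.017 m and height (world z) of jaw below 0.03 m and x of peg_fr in the frame of jaw below 0.008 m and value of joint rule_slide above 0.0273 m) or (horizontal distance between eye and peg_nr below 0.006 m and height (world z) of eye below 0.018 m and y of peg_fl in the frame of rule between -0.017 and 0.017 m and height (world z) of jaw below 0.03 m and x of peg_fl in the frame of jaw below 0.008 m and value of joint rule_slide above 0.0273 m)) and linear speed of rule below 0.01 m/s); the robot touches nothing.
It fails at once if the slide is pressed on a far peg with more than 20 N (contact force between rule_slide and peg_fl above 20 N or contact force between rule_slide and peg_fr above 20 N).
It fails at once if the rule or the robot presses on the frame with more than 25 N (contact force between any of rule, the arm and frame above 25 N).
It fails at once if the clasp, the spool or the eraser is shifted by more than 15 mm (distance of any of clasp, spool, eraser from where it was at the start of the episode above 0.015 m).
It also fails if it takes over 72 s, if anything falls off the work surface, if the arm or the gripper's body presses on something with over 40 N, if the wrist force passes 120 N, or if a joint passes its speed limit or range.

## Working session

There is one attempt and no reset: what is moved stays moved. The work goes in short steps, each a Python script; the robot and the scene stay as the last script left them, time stands still between calls to the robot, and variables do not carry over. Pictures are saved under pics/ and viewed, at most 10 in all, crops included, and the job is handed in when it is done.

```bash
ls; mkdir -p pics; cat > h.py <<'E'
from bench import *
import numpy as np, cv2
from scipy.spatial.transform import Rotation as R
def save(n,im): cv2.imwrite(f'pics/{n}.png',im[:,:,::-1])
def ray(cam,uv,z,P=None):
    P=P or camera_params(cam); K=np.array(P['K']);T=np.array(P['camera_from_world'])
    d=T[:3,:3].T@np.linalg.solve(K,[uv[0],uv[1],1]); c=-T[:3,:3].T@T[:3,3]
    return c+d*(z-c[2])/d[2]
def down(yaw): # tool z down, tool x axis at yaw
    return (R.from_euler('z',yaw)*R.from_euler('x',np.pi)).as_quat()
E
python3 - <<'E'
from h import *
print(read_time_s(),read_tcp_rot())
a=read_camera('scene');b=read_camera('side')
save('scene0',a);save('side0',b)
Z=dict(near_peg_left=.03,near_peg_right=.03,eye=0,knob=.03,jaw=.009,clasp=0,spool=0,eraser=0,frame=0)
for c in ('scene','side'):
    for n,z in Z.items():
        for r in tip_of(c,n)[:2]: print(c,n,np.round(r['at'],1),round(r['confidence'],2),ray(c,r['at'],z).round(4))
print(read_time_s())
E
```

```text
pics
0.0 [ 1.46338009e-01  9.89233755e-01 -1.32377906e-03 -1.11736287e-04]
scene near_peg_left [326.3 285.4] 0.8 [0.4551 0.0158 0.03  ]
scene near_peg_right [378.9 255.4] 0.82 [ 0.4378 -0.1269  0.03  ]
scene eye [287.7 378.1] 0.56 [0.3973 0.196  0.    ]
scene knob [217.2 330.1] 0.59 [0.5075 0.199  0.03  ]
scene knob [377.6 254.1] 0.26 [ 0.442  -0.1304  0.03  ]
scene jaw [162.4 329.5] 0.63 [0.5931 0.217  0.009 ]
scene jaw [362.9 329.1] 0.6 [0.3663 0.0612 0.009 ]
scene clasp [330.8 279.5] 0.66 [ 0.4886 -0.0534  0.    ]
scene spool [363.6 327.1] 0.85 [0.3741 0.0437 0.    ]
scene eraser [444.1 260.8] 0.51 [ 0.3567 -0.2331  0.    ]
scene eraser [282.6 374.1] 0.15 [0.407  0.1933 0.    ]
scene frame [382.2 254.7] 0.63 [ 0.4615 -0.1919  0.    ]
side near_peg_left [293.6 252.2] 0.87 [0.4499 0.0302 0.03  ]
side near_peg_right [330.7 286.7] 0.96 [ 0.4342 -0.1331  0.03  ]
side eye [237.5 246.5] 0.87 [0.3903 0.1774 0.    ]
side knob [275.9 218.6] 0.58 [0.5057 0.2097 0.03  ]
side knob [331.7 273.3] 0.39 [ 0.4647 -0.0901  0.03  ]
side jaw [306.1 217.6] 0.95 [0.5944 0.2207 0.009 ]
side jaw [241.3 240.2] 0.7 [0.4039 0.1853 0.009 ]
side clasp [331.2 269.3] 0.46 [ 0.505  -0.0272  0.    ]
side spool [255.1 270.5] 0.46 [0.3712 0.0525 0.    ]
side eraser [325.8 334.1] 0.74 [ 0.367  -0.2208  0.    ]
1.0
```

```bash
python3 - <<'E'
import cv2
a=cv2.imread('pics/scene0.png')[180:430,120:520];cv2.imwrite('pics/sc.png',cv2.resize(a,(800,500)))
E
```

```text
(no output)
```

View pics/sc.png

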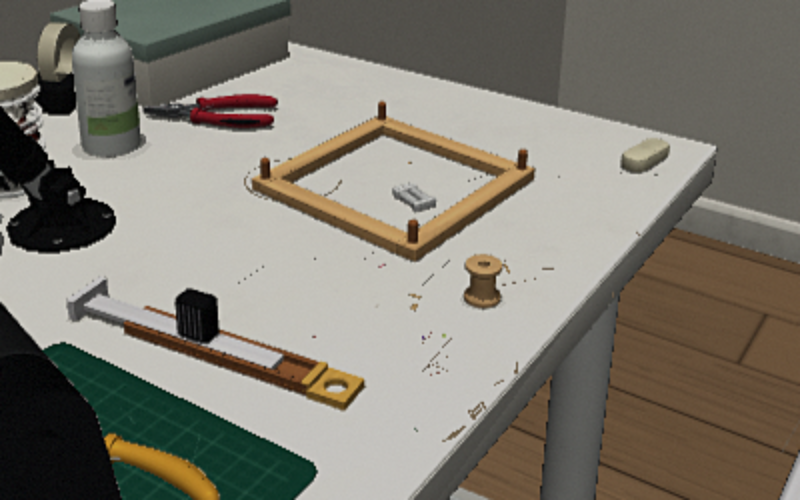

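View pics/side0.png

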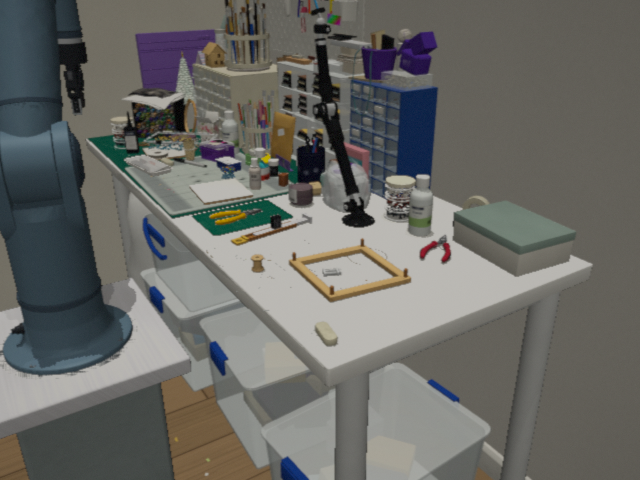

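Scene picture: the frame with its pegs at crop px nl (412,230), nr (522,158), fr (382,108) and fl (265,165). The rule lies to the left, eye at (337,385), knob at (197,315) and jaw at (85,298); both cameras agree to within about 1–2 cm. Next I'll check the yaw branches and take a closer look with the wrist camera.

```bash
python3 - <<'E'
from h import *
for k in (0,np.pi):
    for nm,p,y in (('rule',[.507,.204],.17),('d1',[.53,-.06],-.89),('d2',[.53,-.06],.68)):
        for z in (.25,.045):
            q=inverse_kinematics([*p,z],down(y+k)); print(k,nm,z,None if q is None else np.round(q,2))
E
```

```text
0 rule 0.25 [-1.04  0.21  0.67  1.87 -0.15  1.1  -1.72]
0 rule 0.045 [-0.93  0.53  0.56  2.   -0.42  0.72 -1.51]
0 d1 0.25 [-1.07  0.48  1.4   1.92 -0.51  1.19 -1.94]
0 d1 0.045 [-0.94  1.11  1.36  2.05 -1.23  1.19 -1.47]
0 d2 0.25 [-0.82  0.24  0.98  1.91 -0.22  1.11 -0.65]
0 d2 0.045 [-0.69  0.64  0.89  2.04 -0.7   0.79 -0.26]
3.141592653589793 rule 0.25 [-0.76  0.19  0.34  1.86 -0.07  1.1   1.35]
3.141592653589793 rule 0.045 [-0.68  0.48  0.26  1.99 -0.19  0.69  1.44]
3.141592653589793 d1 0.25 [-0.79  0.23  0.94  1.91 -0.2   1.1   0.91]
3.141592653589793 d1 0.045 [-0.67  0.62  0.86  2.04 -0.68  0.78  1.29]
3.141592653589793 d2 0.25 [-0.69  0.2   0.81  1.91 -0.16  1.1   2.44]
3.141592653589793 d2 0.045 [-0.36  0.49  0.47  2.03 -0.34  0.7   2.57]
```

```bash
python3 - <<'E'
from h import *
move_ptp([.49,.19,.28],down(.17+np.pi))
print(read_time_s(),np.round(read_qpos(),2))
P=camera_params('wrist');save('w1',read_camera('wrist'))
T=np.array(P['camera_from_world']);print((-T[:3,:3].T@T[:3,3]).round(3))
for n,z in dict(eye=.006,knob=.0385,jaw=.009,near_peg_left=.03,near_peg_right=.03,spool=0,rule=0).items():
    for r in tip_of('wrist',n)[:2]: print(n,np.round(r['at'],1),round(r['confidence'],2),ray('wrist',r['at'],z,P).round(4))
E
```

```text
2.9083 [-0.79  0.12  0.36  1.88 -0.05  1.15  1.34]
[0.413 0.178 0.403]
knob [328.4 217.2] 0.71 [0.4995 0.205  0.0385]
jaw [323.3 286.1] 0.61 [0.5939 0.2168 0.009 ]
jaw [335.8 117.9] 0.42 [0.3979 0.1953 0.009 ]
near_peg_left [168.7 138.6] 0.57 [0.448  0.0287 0.03  ]
near_peg_left [323.9 285.5] 0.19 [0.5834 0.2153 0.03  ]
near_peg_right [ 7.1 96.8] 0.93 [ 0.4354 -0.1314  0.03  ]
spool [204.2  70.2] 0.59 [0.3748 0.0504 0.    ]
rule [337.2 117. ] 0.8 [0.3964 0.197  0.    ]
```

View pics/w1.png

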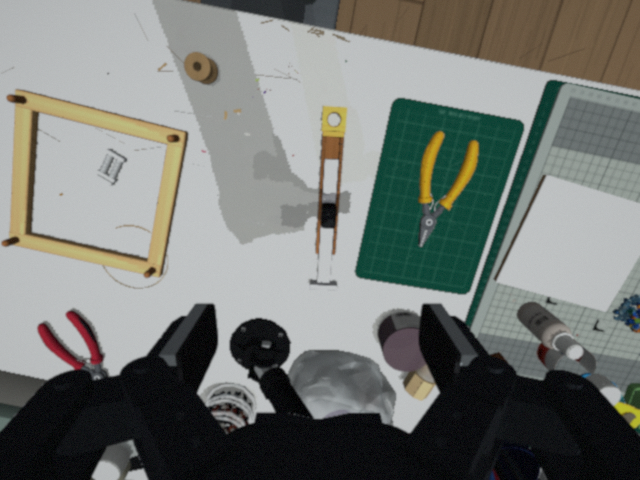

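Wrist picture: eye hole (334,119), knob (328,214), jaw face (323,285), peg tops nl (173,138), nr (14,98), fr (8,241) and fl (149,272). The gripper is clear of the lamp, so I'll grasp the knob.

```bash
python3 - <<'E'
from h import *
P=camera_params('wrist')
e=ray('wrist',(334,119.5),.006,P);j=ray('wrist',(323,285.5),.012,P)
for n,uv in dict(nl=(172.5,138),nr=(13,98),fr=(8,241),fl=(149,272)).items(): print(n,ray('wrist',uv,.03,P).round(4))
yaw=np.arctan2(*(j-e)[1::-1]);k=ray('wrist',(328,208),.0385,P)
print(e,j,yaw,np.linalg.norm((j-e)[:2]),k)
c=e+(j-e)*(95+7)/197; c=[c[0],c[1]]; print(c)
q=down(yaw+np.pi)
move_ptp([*c,.12],q); movel([*c,.031],speed=.08)
move_gripper(0,40); print(read_finger_gap(),read_grasp_force(),read_ft_force())
movel([*c,.09],speed=.1)
P=camera_params('wrist');save('w2',read_camera('wrist'))
for n in ('eye','rule','knob','jaw'):
    for r in tip_of('wrist',n)[:2]: print(n,np.round(r['at'],1),round(r['confidence'],2),ray('wrist',r['at'],.059,P).round(4))
print(read_time_s(),read_eef_pos(),read_ft_force())
E
```

```text
nl [0.4468 0.0313 0.03  ]
nr [ 0.4353 -0.127   0.03  ]
fr [ 0.5902 -0.146   0.03  ]
fl [0.6013 0.0113 0.03  ]
[0.40001046 0.19263835 0.006     ] [0.59206098 0.21451442 0.012     ] 0.11341903647082968 0.19329243338459845 [0.48998713 0.20149144 0.0385    ]
[np.float64(0.49944778483320074), np.float64(0.20396504729867165)]
0.01531675931844374 42.33971893787384 [-0.5503517   0.46583797  1.42119283]
eye [318.5  68.6] 0.71 [0.3986 0.1929 0.059 ]
rule [318.   67.8] 0.58 [0.3983 0.1927 0.059 ]
knob [318.  332.7] 0.94 [0.5191 0.2065 0.059 ]
6.875 [0.49887974 0.20366129 0.08922947] [-0.17145321 -0.15353318 -2.47574767]
```

View pics/w2.png

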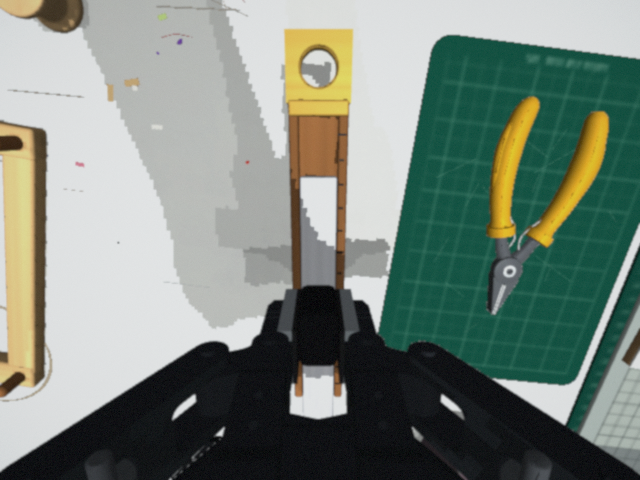

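Picture: knob held squarely, rule straight in the tool axis, eye hole at (318.5,67). Peg positions suggest diagonal 1 is about 12 mm longer. Next I'll hover the eye over the near-left peg.

```bash
python3 - <<'E'
from h import *
nl=np.array([.4468,.0313]);yaw=-.891;u=np.array([np.cos(yaw),np.sin(yaw)])
t=nl+.1*u;q=down(yaw+np.pi)
p=read_eef_pos();movel([p[0],p[1],.15],speed=.2)
move_ptp([*t,.15],q)
P=camera_params('wrist');read_camera('wrist')
for n,z in (('near_peg_left',.03),('eye',.119)):
    for r in tip_of('wrist',n)[:2]: print(n,np.round(r['at'],1),round(r['confidence'],2),ray('wrist',r['at'],z,P).round(4))
movel([*t,.068],speed=.12)
P=camera_params('wrist');im=read_camera('wrist');save('w3',im)
for n,z in (('near_peg_left',.03),('eye',.037)):
    for r in tip_of('wrist',n)[:2]: print(n,np.round(r['at'],1),round(r['confidence'],2),ray('wrist',r['at'],z,P).round(4))
print(read_time_s(),read_eef_pos(),t)
cv2.imwrite('pics/w3c.png',cv2.resize(im[:240,160:480,::-1],(800,600)))
E
```

```text
eye [318.   69.4] 0.66 [0.4459 0.0337 0.119 ]
near_peg_left [314.9  79.1] 0.93 [0.4477 0.0289 0.03  ]
eye [318.8  69.9] 0.87 [0.4474 0.0319 0.037 ]
9.4417 [ 0.51067888 -0.04648994  0.06898495] [ 0.50966346 -0.04647008]
```

View pics/w3c.png

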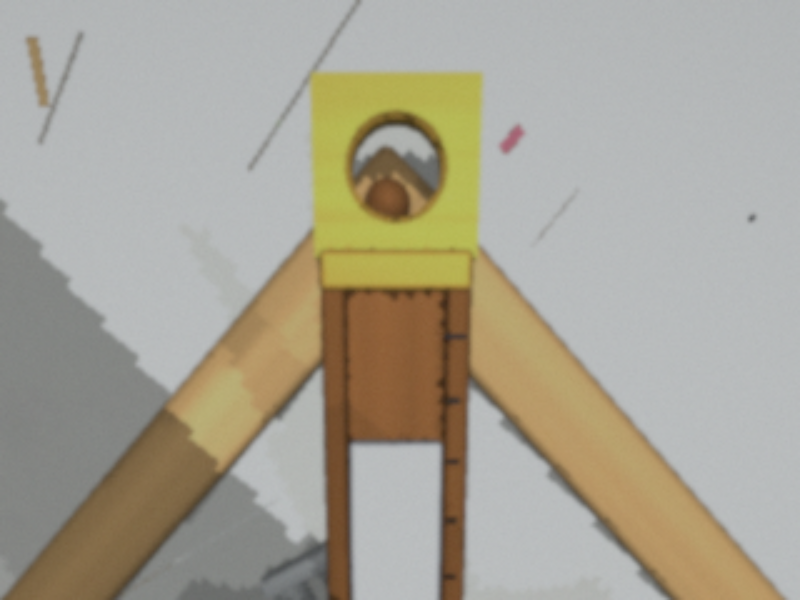

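Hole rim centre is at full-frame px (318.8,66) and the peg top at (315.2,78.4), showing in the lower part of the hole. I'll correct the position, lower the rule and draw the slide out, watching the force.

```bash
cat >> h.py <<'E'
def step_to(p,q=None,sp=.05): movel(list(p),q,speed=sp)
def fa(u,f0): return float((np.array(read_ft_force())-f0)[:2]@u)
def lower(t,ztop,zbot,f0):
    z=ztop
    while z>zbot+1e-6:
        z=max(z-.004,zbot); movel([*t,z],speed=.04)
        f=np.array(read_ft_force())-f0
        if np.linalg.norm(f)>6: print('contact',z,f.round(1)); return z,False
    return z,True
def draw(u,t,z,f0,fmax,smax,step=.001,sgn=1):
    s=0;log=[]
    while s<smax:
        s+=step; movel([*(t+sgn*s*u),z],speed=.02); f=fa(u,f0)*sgn; log.append(round(f,1))
        if -f>fmax: break
    print('travel',s,log); return s
E
python3 - <<'E'
from h import *
P=camera_params('wrist');yaw=-.891;u=np.array([np.cos(yaw),np.sin(yaw)])
p=np.array(read_eef_pos());zu=p[2]-.031
e=ray('wrist',(318.8,66),zu+.006,P);g=ray('wrist',(315.2,78.4),.03,P)
print('eye',e,'peg',g,'L',np.linalg.norm((p-e)[:2]),p)
t=p[:2]+(g-e)[:2]
f0=np.array(read_ft_force())
movel([*t,p[2]],speed=.05); f0=np.array(read_ft_force());print('f0',f0.round(2))
z,ok=lower(t,p[2],.0445,f0)
P=camera_params('wrist');im=read_camera('wrist');save('w4',im[:240,160:480])
print(ok,read_time_s(),read_eef_pos(),(np.array(read_ft_force())-f0).round(2))
E
```

```text
eye [0.44745342 0.03225245 0.04398495] peg [0.44793256 0.02932147 0.03      ] L 0.10098427467297805 [ 0.51067888 -0.04648994  0.06898495]
f0 [ 0.1  -1.07 -1.77]
True 11.4917 [ 0.51123674 -0.04942648  0.04456687] [-0.42  1.25  0.22]
```

View pics/w4.png

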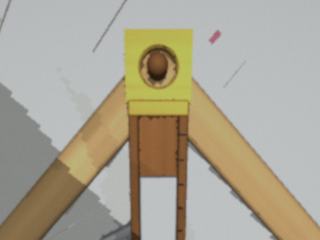

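Picture: the eye is down with the peg inside its hole. Now I'll draw the slide out.

```bash
python3 - <<'E'
from h import *
yaw=-.891;u=np.array([np.cos(yaw),np.sin(yaw)])
p=np.array(read_eef_pos());t=p[:2];z=.044
pause(.2);f0=np.array(read_ft_force());print(f0.round(2))
s=draw(u,t,z,f0,7,.016,.004)
t=t+s*u
s2=draw(u,t,z,f0,5.5,.022,.0005)
t=t+s2*u
for i in range(6): pause(.08); print(round(fa(u,f0),1),end=' ')
print(read_time_s(),read_eef_pos(),t,(np.array(read_ft_force())-f0).round(1))
E
```

```text
[-0.42  0.73 -2.07]
travel 0.016 [0.1, -1.2, 0.0, -0.5]
travel 0.018500000000000013 [-0.7, -1.8, -0.8, -0.8, -0.3, -1.1, -0.9, -0.5, -1.2, -1.3, -1.6, -1.1, -1.8, -1.7, -1.8, -0.8, -0.9, -1.3, -1.6, -0.8, -2.5, -0.8, -1.3, -0.5, -0.4, -2.2, -0.7, -0.2, -1.9, -0.9, -1.6, -2.2, -3.5, -4.1, -5.0, -5.5, -6.5]
-6.3 -6.8 -7.1 -7.0 -7.7 -6.3 22.85 [ 0.5314046  -0.07427009  0.04363184] [ 0.53292464 -0.07625715] [-4.6  4.4  4.8]
```

Contact at about 5 N net, held for half a second. Next: push the slide back in, centre the eye, lift, and go to the near-right peg.

```bash
python3 - <<'E'
from h import *
yaw=-.891;u=np.array([np.cos(yaw),np.sin(yaw)])
p=np.array(read_eef_pos());z=.0445
t=p[:2]-.033*u; movel([*t,z],speed=.05); print(read_ft_force())
t=t+.003*u; movel([*t,z],speed=.05); print(read_ft_force(),read_time_s())
movel([*t,.1],speed=.1)
nr=np.array([.4353,-.127]);yaw=.694;u=np.array([np.cos(yaw),np.sin(yaw)])
L=.1;t=nr+L*u;q=down(yaw+np.pi)
movel([*read_eef_pos()[:2],.13],speed=.2)
move_ptp([*t,.13],q); movel([*t,.069],speed=.12)
P=camera_params('wrist');im=read_camera('wrist')
for n,z in (('near_peg_right',.03),('eye',.038)):
    for r in tip_of('wrist',n)[:2]: print(n,np.round(r['at'],1),round(r['confidence'],2),ray('wrist',r['at'],z,P).round(4))
print(read_time_s(),read_eef_pos(),t)
cv2.imwrite('pics/w5c.png',cv2.resize(im[:240,160:480,::-1],(800,600)))
E
```

```text
[ 0.75506733 -0.38332307 -1.02421116]
[-0.25213445 -0.66803342 -2.80581383] 23.9583
near_peg_right [311.7  68. ] 0.8 [ 0.4355 -0.1302  0.03  ]
eye [318.1  68.1] 0.79 [ 0.4347 -0.1273  0.038 ]
27.1083 [ 0.51328398 -0.06312492  0.0700508 ] [ 0.51216937 -0.06303829]
```

View pics/w5c.png

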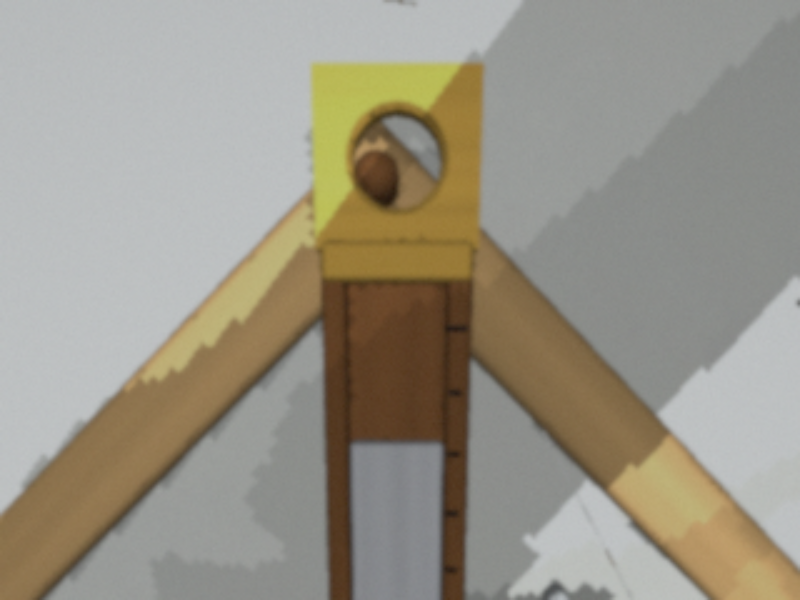

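Hole centre (318.8,62.8), peg top (310.8,70). Same correction again, then lower and draw.

```bash
python3 - <<'E'
from h import *
P=camera_params('wrist');yaw=.694;u=np.array([np.cos(yaw),np.sin(yaw)])
p=np.array(read_eef_pos());zu=p[2]-.031
e=ray('wrist',(318.8,62.8),zu+.006,P);g=ray('wrist',(310.8,70),.03,P)
print('eye',e,'peg',g,'L',np.linalg.norm((p-e)[:2]))
t=p[:2]+(g-e)[:2]
movel([*t,p[2]],speed=.05); pause(.1);f0=np.array(read_ft_force())
z,ok=lower(t,p[2],.0445,f0)
im=read_camera('wrist');save('w6',im[:240,160:480])
print(ok,read_time_s(),read_eef_pos(),(np.array(read_ft_force())-f0).round(2))
if ok:
    t=np.array(read_eef_pos())[:2];p0=t
    pause(.2);f0=np.array(read_ft_force())
    s=draw(u,t,.044,f0,7,.008,.004);t=t+s*u
    s=draw(u,t,.044,f0,5.5,.03,.0007)
    for i in range(6): pause(.08); print(round(fa(u,f0),1),end=' ')
    p=np.array(read_eef_pos());print(read_time_s(),p,'travel',(p[:2]-p0)@u,'peg-tcp',(p-g)[:2]@u)
E
```

```text
eye [ 0.43460627 -0.12769398  0.0450508 ] peg [ 0.4369996  -0.13011583  0.03      ] L 0.10178087016753182
True 29.2583 [ 0.5156933  -0.06554779  0.04450193] [-0.54  0.37  1.07]
travel 0.008 [-1.4, -2.1]
travel 0.011199999999999996 [-1.5, -2.0, -1.7, -2.0, -1.8, -2.0, -1.7, -2.0, -2.7, -2.5, -2.9, -2.1, -2.6, -4.3, -5.0, -6.7]
-6.9 -7.6 -6.6 -7.2 -6.3 -6.7 34.6583 [ 0.52894388 -0.0545727   0.04379674] travel 0.01720549384886391 peg-tcp 0.11899566173101508
```

View pics/w6.png

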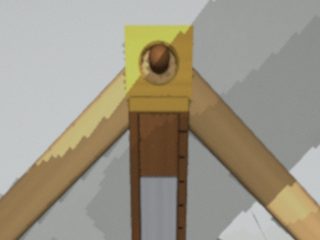

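The second diagonal reads about 14 mm shorter, so I'm returning to the first.

```bash
python3 - <<'E'
from h import *
yaw=.694;u=np.array([np.cos(yaw),np.sin(yaw)])
p=np.array(read_eef_pos());t=p[:2]-.020*u; movel([*t,.0445],speed=.05)
t=t+.003*u; movel([*t,.0445],speed=.05); movel([*t,.13],speed=.15)
yaw=-.891;u=np.array([np.cos(yaw),np.sin(yaw)]);q=down(yaw+np.pi)
t=np.array([.5112,-.0494])+.001*u
move_ptp([*t,.13],q); movel([*t,.069],speed=.12)
im=read_camera('wrist');print(read_eef_pos(),read_time_s())
cv2.imwrite('pics/w7c.png',cv2.resize(im[:240,160:480,::-1],(800,600)))
E
```

```text
[ 0.51263989 -0.05042458  0.06965336] 38.275
```

View pics/w7c.png

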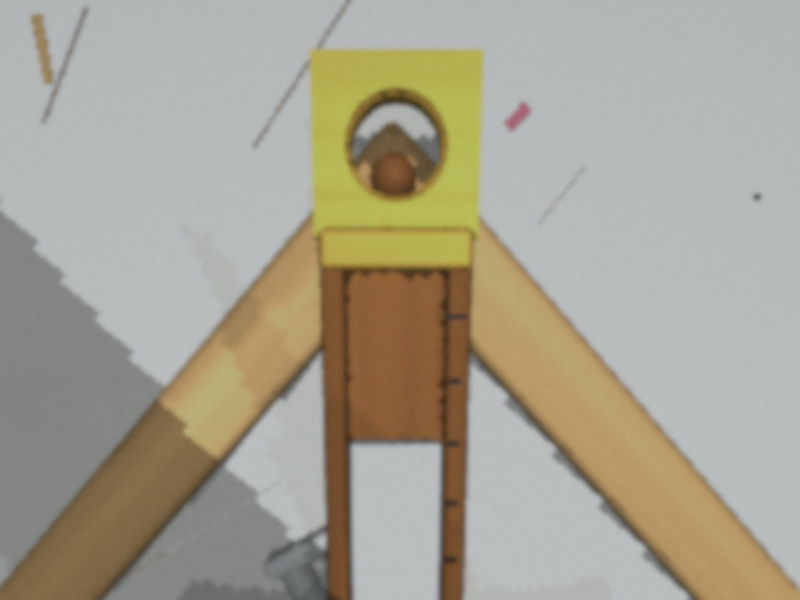

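Hole centre (318.4,57.2), peg top (317.6,68.8). Now I'll lower, draw, release and lift off.

```bash
python3 - <<'E'
from h import *
P=camera_params('wrist');yaw=-.891;u=np.array([np.cos(yaw),np.sin(yaw)])
p=np.array(read_eef_pos());zu=p[2]-.031
e=ray('wrist',(318.4,57.2),zu+.006,P);g=ray('wrist',(317.6,68.8),.03,P)
print('eye',e,'peg',g)
t=p[:2]+(g-e)[:2]
movel([*t,p[2]],speed=.05); pause(.1);f0=np.array(read_ft_force())
z,ok=lower(t,p[2],.0445,f0)
print(ok,read_time_s(),read_eef_pos(),(np.array(read_ft_force())-f0).round(2))
if ok:
    t=np.array(read_eef_pos())[:2];p0=t
    pause(.2);f0=np.array(read_ft_force())
    s=draw(u,t,.044,f0,7,.020,.005);t=t+s*u
    s=draw(u,t,.044,f0,5,.02,.0007);t=t+s*u
    p=np.array(read_eef_pos());print(read_time_s(),p,'travel',(p[:2]-p0)@u,'peg-tcp',(p-g)[:2]@u)
E
```

```text
eye [0.44741035 0.03061073 0.04465336] peg [0.44831833 0.02900712 0.03      ]
True 40.375 [ 0.51350047 -0.05204009  0.04446375] [-0.81  0.69  1.72]
travel 0.02 [-0.4, -1.4, -1.5, -0.4]
travel 0.009799999999999998 [-1.6, -2.3, -1.6, -1.4, -2.3, -1.3, -1.6, -2.0, -2.4, -1.5, -1.1, -2.0, -3.4, -5.4]
45.675 [ 0.5314422  -0.07415397  0.04382311] travel 0.02847677417870689 peg-tcp 0.13248300749716707
```

```bash
python3 - <<'E'
from h import *
p=read_eef_pos()
movel([p[0],p[1],.0435],speed=.03)
move_gripper(.06); movel([p[0],p[1],.12],speed=.08)
q=down(-.891+np.pi); movel([p[0]-.03,p[1]+.02,.24],speed=.15)
pause(.2)
im=read_camera('wrist');save('w8',im);P=camera_params('wrist')
for n,z in (('near_peg_left',.03),('eye',.012),('jaw',.021),('knob',.042)):
    for r in tip_of('wrist',n)[:2]: print(n,np.round(r['at'],1),round(r['confidence'],2),ray('wrist',r['at'],z,P).round(4))
print(read_time_s(),read_finger_gap(),read_ft_force())
E
```

```text
near_peg_left [329.7 106. ] 0.78 [0.4473 0.0283 0.03  ]
eye [329.1 113.3] 0.62 [0.4507 0.0241 0.012 ]
jaw [328.3 323.6] 0.92 [ 0.59   -0.1467  0.021 ]
jaw [331.  107.8] 0.56 [0.449  0.0284 0.021 ]
knob [330.3 251.7] 0.72 [ 0.5325 -0.0746  0.042 ]
48.9583 0.06020582686999443 [ 0.11833751 -0.02655948  0.3050581 ]
```

View pics/w8.png

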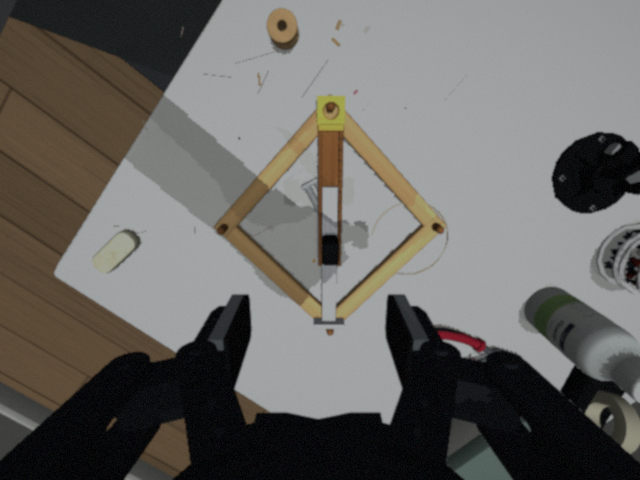

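The picture shows the eye on the near-left peg (331,110) and the jaw strip at (328,321) beside the far peg top (330,331). I've used all 10 views, so I'll check the jaw–peg gap from pixel values.

```bash
python3 - <<'E'
from h import *
im=cv2.imread('pics/w8.png')[:,:,::-1]
for r in range(312,340): print(r,im[r,322:340:3].tolist())
P=camera_params('wrist')
for v in (320,324,326,328,331,334): print(v,ray('wrist',(330,v),.03,P).round(4))
E
```

```text
312 [[145, 144, 139], [164, 167, 167], [162, 165, 166], [162, 164, 166], [158, 158, 157], [157, 144, 98]]
313 [[143, 141, 136], [161, 164, 165], [161, 164, 165], [159, 162, 163], [158, 161, 159], [159, 149, 101]]
314 [[146, 145, 138], [162, 166, 166], [160, 164, 164], [163, 165, 166], [159, 161, 159], [159, 149, 103]]
315 [[148, 146, 139], [160, 163, 163], [163, 166, 166], [164, 167, 166], [157, 159, 157], [158, 152, 103]]
316 [[144, 143, 139], [161, 164, 165], [163, 166, 167], [161, 164, 164], [157, 160, 158], [156, 141, 99]]
317 [[139, 139, 136], [161, 164, 164], [160, 163, 164], [162, 164, 165], [157, 158, 160], [129, 114, 83]]
318 [[135, 136, 138], [161, 163, 164], [161, 164, 164], [163, 164, 165], [155, 157, 157], [85, 78, 71]]
319 [[130, 131, 134], [158, 160, 162], [157, 161, 161], [160, 162, 163], [149, 151, 153], [68, 68, 70]]
320 [[117, 119, 121], [137, 138, 141], [139, 141, 143], [140, 142, 143], [133, 136, 137], [67, 68, 69]]
321 [[87, 89, 91], [100, 101, 105], [104, 105, 109], [106, 108, 108], [99, 101, 103], [69, 70, 71]]
322 [[72, 72, 74], [76, 76, 79], [78, 80, 81], [7
[... 1293 characters left out ...]
165, 166], [162, 165, 166], [138, 132, 130], [141, 135, 129], [160, 162, 163], [160, 162, 164]]
336 [[163, 166, 166], [163, 166, 166], [157, 158, 157], [159, 158, 159], [160, 163, 163], [161, 165, 166]]
337 [[162, 164, 166], [161, 165, 165], [161, 163, 164], [162, 164, 165], [160, 163, 164], [162, 165, 165]]
338 [[162, 165, 166], [164, 166, 167], [161, 165, 165], [161, 165, 165], [162, 164, 165], [161, 164, 165]]
339 [[162, 164, 165], [163, 166, 167], [161, 163, 164], [161, 163, 164], [162, 165, 165], [162, 164, 165]]
320 [ 0.5859 -0.1382  0.03  ]
324 [ 0.589 -0.142  0.03 ]
326 [ 0.5906 -0.1439  0.03  ]
328 [ 0.5922 -0.1458  0.03  ]
331 [ 0.5945 -0.1487  0.03  ]
334 [ 0.5969 -0.1516  0.03  ]
```

```bash
python3 - <<'E'
from h import *
im=cv2.imread('pics/w8.png')[:,:,::-1].astype(int)
def c(p):
    r,g,b=p
    if r-b>25: return 'w' if r>120 else 'p'
    return '.' if r>150 else ('-' if r>110 else '#')
for v in range(296,346): print(v,''.join(c(im[v,x]) for x in range(295,370)))
print()
for v in range(205,250,2): print(v,''.join(c(im[v,x]) for x in range(205,255)))
# finer rerun: peg/jaw geometry as predicted with jaw touching peg
P=camera_params('wrist');K=np.array(P['K']);T=np.array(P['camera_from_world'])
def px(X): a=K@(T[:3,:3]@X+T[:3,3]);return (a[:2]/a[2]).round(1)
n=np.array([.4473,.0283]);f=np.array([.5945,-.1487]);u=(f-n)/np.linalg.norm(f-n)
for z in (.013,.029): print('jaw face',z,px(np.array([*(f-.004*u),z])))
print('peg base',px(np.array([*f,.012])),'tip of rail',px(np.array([*(f+.0127*u),.012])))
E
```

```text
296 ppppppwpwwwwwwwwpp#--....---...................--###ppwwwwwwwwwwwwwwwwwwwww
297 pppppwpppwwwwwwwwpp##-...---..................--###ppwwwwwwwwwwwwwwwwwwwwww
298 ppppppppppwwwwwwwwpp##-..---.................--###ppwwwwwwwwwwwwwwwwwwwww..
299 ppwppppppwwwwwwwwwwpp##-----................--###ppwwwwwwwwwwwwwwwwwwwww...
300 ppppppppwwwwwwwwwwwwpp##----...............--##pppwwwwwwwwwwwwwwwwwwwww....
301 ppppppppwwwwwwwwwwwwwpp###--.............---###ppwwwwwwwwwwwwwwwwwwwww.....
302 -wpppppwwwwwwwwwwwwwwwppp##-.............--##pppwwwwwwwwwwwwwwwwwwwww......
303 --wpppwwwwwwwwwwwwwwwwwpp##-............--##pppwwwwwwwwwwwwwwwwwwwww.......
304 ..--ppwwwwwwwwwwwwwwwwwwpp#-............-##pppwwwwwwwwwwwwwwwwwwwww........
305 ...-wwwwwwwwwwwwwwwwwwwwwp#-............-##ppwwwwwwwwwwwwwwwwwwwww.........
306 .....wwwwwwwwwwwwwwwwwwwwwp-............-#ppwwwwwwwwwwwwwwwwwwwww..........
307 ......wwwwwwwwwwwwwwwwwwwww-............--pwwwwwwwwwwwwwwwwwwwww...........
308 .......wwwwwwwwwwwwwwwwwwww-............-wwwwwwwwwwwwwwwwwwwwww............
309 ........wwwwwwwwwwwwwwwwwww-............-wwwwwwwwwwwwwww
[... 3572 characters left out ...]
----ppppppppp#pppppppwpwwpppp####----------
231 .........--##ppppppppppppppwwwwwwpppppp###--------
233 ..........--##ppppppppppppwwwwwwwwwwppppp####-----
235 .............---##pppppppwwwwwwwwwwwwwppppp####---
237 ................----pppppwwwwwwwwwwwwwwwppppp####-
239 ..................----ppppwwwwwwwwwwwwwwwwppppp###
241 .....................---ppppwwwwwwwwwwwwwwwwpppppp
243 ........................---pppwwwpwwwwwwwwwwwwpppp
245 .........................----ppppwpwwwwwwwwwwwwwpp
247 ...........................----ppppwwppwwwwwwwwwww
249 .............................----ppwpwpwpwwwwwwwww
jaw face 0.013 [329.5 319.7]
jaw face 0.029 [329.9 327.3]
peg base [329.4 322.3] tip of rail [329.5 332. ]
```

The rail corner should show at rows 324–332 but is hidden there. The pale jaw top therefore covers it up to row ≈328, where the peg's edge begins (predicted 327.3 for a touching jaw), so the jaw is against the peg. I'll hand in.

```bash
python3 -c "
from bench import *
print(read_time_s());print(sign_off())"
```

```text
48.9583
the job is handed in; nothing more can be done
None
```

I measured both diagonals at about 5 N of jaw pressure. The near-left to far-right diagonal is about 14 mm longer, so the rule is released there, eye over the near-left peg and jaw against the far-right peg. I handed in at 49 s, but the judge's verdict was not shown.

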